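# Show the red-barred circuit board to the inspection camera

### The arm

A 7-joint arm with a two-finger parallel gripper is mounted at the origin on the work surface. World frame = base frame: x ahead of the robot, y to its left, z up, the work surface at z = 0. Lengths are in m, angles in rad, forces in N, time in s.
With the tool pointing down it reaches from about 0.425 to 0.875 m from the base axis. Payload 4.7 kg.
Tool frame: the origin (TCP) lies midway between the tips of the shut fingers; the grasp point (between the pads) lies 19 mm behind it; z points along the fingers, y is the line along which they close (so a half turn about z gives the same grasp; the last joint's range is limited). The gripper opens to 87 mm and grips with 3 to 60 N. Pads are 19 mm wide; open, the fingers measure 117 mm over their backs; the gripper's body (75 mm by 190 mm) begins 51 mm behind the grasp point.
Start: joints at [1.29, 0.321, -0.07, 1.45, 0.023, 1.371, -0.057], TCP at [0.189, -0.622, 0.223] pointing down, gripper open.
Joint ranges: [-2.86, 2.86], [-0.3, 2.09], [-1.38, 1.24], [0.06, 2.45], [-1.56, 4.7], [0.09, 2.05], [-2.69, 2.69]. Speed limits (rad/s): [2.57, 2.57, 3.14, 3.14, 3.14, 3.14, 3.14].

### API

Orientations are given as a rotation vector (axis times angle).
In Python, from bench import ctrl gives the robot as it stands. The module is installed in compiled form; this text tells all that it offers.
- The arm moves only by the shell command python3 -m handwheel 'ROWS' [FORCE]. ROWS is JSON, a list of rows, each a list of 7 numbers: the finger opening in m, from 0 to 0.087, then the shift along the tool's x, y, z in m, then the turn, a rotation vector about the tool's x, y, z in degrees. A call has 1 to 12 rows; each row shifts and turns the commanded pose from where the row before left it, along the tool's axes as they then stand; what a row does not reach is not made up. A row lasts 1/8 s, in which the tool goes at most 62.5 mm and 10.7 degrees, less where a joint would pass 70% of its speed; a pose out of reach is approached as far as the arm can. A call is refused whole if a number of a shift passes 0.0625 or a number of a turn 10.7, either way. A call with a gripper value outside its range is refused whole. The fingers move at their own pace and stop on an object; FORCE is the grip in N (left out, the last holds). Time passes only in rows, so rows that do not move let the fingers close. It gives the time, the measured TCP pose, the force, the opening and the grip force at its end, in the units of the state.
- ctrl.get_state(): the state, without advancing time (a new reading comes with each control period).
- ctrl.get_image(name): name is "scene" or "top"; returns (picture, depth): 420x560x3 uint8, blue, green, red; 420x560 float32, m along the optical axis (not along the pixel's ray), 0 where there is no reading.
- ctrl.camera_info(name): a dict with "intrinsics" (3x3 intrinsics, pixels), "D" ([k1, k2, p1, p2, k3] as OpenCV has them; the pictures are not rectified), "R" (3x3) and "t" (3): a world point X has camera coordinates R X + t. Camera axes: x right, y down, z forward; pixel columns grow to the right and rows downward; lengths in m; the calibration is good to about 2 mm. A picture is of the moment at which its call begins. camera_info takes no time and is no camera call.
- ctrl.close_job(): hands the job in; it is judged then, once.
The state is a dict: "time": time; "joint_positions": joint angles; "qd": joint speeds; "joint_torque": joint torques, N m; "position": TCP position; "tool_rot": TCP orientation; "ft_force": force on the tool from outside, world axes, zero at the start; "torque": the same for the moment, N m; "grip_width": opening from 0.0 (shut) to 1.0 (fully open); "grip_force": force on a finger pad.
Only numpy, scipy, OpenCV 4.12 (cv2) and the standard library are available. Lean on these libraries where they do the work, as an engineer would, in place of code of your own. Each camera call takes 0.05 s, during which the arm holds its last target. There are 200 camera calls.

### The job

Turn the dial of the light controller until its white pointer stands at the green mark, then draw the circuit board with the red grip bar up out of the rack and hold it in front of the inspection camera: the middle of its component side 10 cm straight out from the lens, facing the lens squarely (the camera looks tilted downwards, so the board leans to match) with the red bar uppermost. Finish while holding it still there in the gripper, with nothing else carrying it; do not strike the camera or its stand, and leave the other boards and everything else on the bench where they are.

Things in the scene. Friction and masses are not known exactly. Their poses are not given: they have to be found in the camera images.
- dial (a joint): Dial on the light controller (a grey box 130 x 150 mm, 55 mm high, fixed to the table). Angle in rad, 0 to 4.71, growing clockwise seen from above; a light, smooth friction (about 0.03 N m) and it stays where left. Black ticks every 0.471 rad; the green mark (15 x 6 mm, just outside the dial) is at 2.9.
- dial_grip (a point): Point on the dial's axis at grip height, 92 mm above the table. Turns with the dial: its x axis runs along the black grip bar (42 mm long, 14 mm wide, 32 mm high, reaching 7 mm above and 25 mm below this point), z is up; the white pointer line is on the bar's -x end. Below: a disc of radius 22 mm on an aluminium base of radius 34 mm.
- module: The board to show: green, 3 mm thick (x), 80 mm wide (y), 64 mm high, upright in a rack slot, with a RED grip bar on its top edge (12 mm thick, 64 mm long, z = 64 to 80 mm). Origin: centre of its lower edge. x: out of the component side (chips, blue block, silver cans, up to 13 mm proud, below z = 50 mm; the back has copper stripes); z: up to the bar. 80 to 170 g. Leans up to 0.04 rad in its slot.
- module_grip (a point): Centre of the red grip bar of the board, 72 mm above the board's origin; axes as module.
- module_face (a point): Middle of the board's component side: 40 mm above its origin (32 mm below the grip bar's centre), 1.5 mm out in x from the board's mid-plane; axes as module.
- module_ahead (a point): Point 30 mm straight out in x from module_face, in front of the component side.
- rack: Black rack fixed to the table, 210 x 110 mm, 48 mm high, with three slots across it, 75 mm apart along its x. Origin: centre of its underside. The boards stand on its floor 8 mm above the table, gripped only at their two side edges by combs up to 48 mm high, so a board is drawn straight up by at least 45 mm. All component sides face its +x.
- camera: Inspection camera head, white ring light of radius 40 mm around the dark lens, 209 mm above the table. Origin: centre of the lens front. x: viewing direction, out of the lens, 0.4 rad below level; y: level; z: up, square to the view, its top leaning 0.4 rad away from the camera. Reaches 120 mm back from the lens. A board shown properly has its x straight against this x and its z along this z.
- focus (a point): The point 100 mm straight out from the lens (170 mm above the table) where the middle of the component side belongs; axes as camera. A thin fixed pin with a red tip stands straight below it, its tip 100 mm above the table.
- camera_stand: Fixed stand of the camera. Origin: on the table straight below the lens front; x axis: the level direction of view. A foot 100 x 110 mm with an upright post (22 mm thick, 264 mm high) at x = -125 mm; a bar 16 mm wide, 8 mm high lies on the table from the foot to x = 100 mm and carries the focus pin (6 mm thick, 100 mm high) at x = 92 mm. Highest point about 280 mm.
- spare_a: Another board, of the same make and size, with a WHITE grip bar; stands in the rack; leave it.
- spare_b: Another board, of the same make and size, with a BLACK grip bar; stands in the rack; leave it.
- bottle: White plastic bottle, red cap, 48 mm across, 130 mm high; origin under its centre. Leave it.
- tape: Blue tape dispenser 200 x 80 mm, 116 mm high, with a beige roll; origin under its centre. Leave it.
- carton: Cardboard box 120 x 230 mm, 70 mm high; origin under its centre. Leave it.
- tray: Black divided tray 100 x 160 mm, 35 mm high; origin under its centre. Leave it.
- brush: Flat brush with a wooden handle lying on the table, about 200 mm long; origin near its middle. Leave it.
Not all that is in view belongs to the job. Leave any pink look-alike of the rack alone.

How it is judged:
On the way, in this order (a step that is already met when the one before it is completed fails the run):
1. the dial's pointer stands at the green mark (within 0.1 rad) (value of joint dial between 2.8 and 3 rad), for 0.2 s.
2. the red-barred board is held in the gripper, clear above the rack (height (world z) of module above 0.055 m and contact force between the fingers and module above 2 N), for 0.2 s.
At the end, for the whole second after the job is handed in: Dial within 0.1 rad of the green mark; red-barred board held still in the fingers alone, component side to the lens and bar up, middle of that side 100 +/- 15 mm from the lens, within 12 mm of the line of sight sideways and up/down, square to it within 0.14 rad (all of step 1 and x of module_face in the frame of camera between 0.085 and 0.115 m and y of module_face in the frame of camera between -0.012 and 0.012 m and z of module_face in the frame of camera between -0.012 and 0.012 m and x of module_ahead in the frame of camera below 0.09 m and angle between the x axis of module and the x axis of camera, either way round below 0.14 rad and angle between the z axis of module and the z axis of camera, either way round below 0.14 rad and z of module_grip in the frame of camera above 0.015 m and height (world z) of module_face above 0.14 m and contact force between the fingers and module above 2 N and linear speed of module below 0.02 m/s and contact force between module and rack below 0.3 N and contact force between module and camera_stand below 0.3 N); the arm keeps its last pose, push and grip.
It fails at once if the camera or its stand is struck (over 5 N) (contact force between any of the arm, the fingers, module and camera_stand above 5 N).
It fails at once if another board or thing on the bench is moved (boards 25 mm, others 30 mm) (distance of any of spare_a, spare_b from where it was at the start of the episode above 0.025 m or distance of any of bottle, tape, carton, tray, brush from where it was at the start of the episode above 0.03 m).
It also fails if it takes over 67 s, if anything falls off the work surface, if the arm or the gripper's body presses on something with over 40 N, if the wrist force passes 120 N, or if a joint passes its speed limit or range.

## Working session

There is one attempt and no reset: what is moved stays moved. The work goes in short steps, Python scripts to look and compute and a shell command to move; the robot and the scene stay as the last step left them, time stands still between calls to the robot, and variables do not carry over. Pictures are saved under pics/ and viewed, at most 10 in all, crops included, and the job is handed in when it is done.

```bash
mkdir -p pics; cat > h.py <<'E'
import numpy as np, cv2
from bench import ctrl
from scipy.spatial.transform import Rotation as Ro
def grab(n):
    im,d=ctrl.get_image(n); np.savez(f'{n}.npz',im=im,d=d); return im,d
def load(n):
    z=np.load(f'{n}.npz'); return z['im'],z['d']
def info(n):
    c=ctrl.camera_info(n); return [np.array(c[k],float) for k in('intrinsics','D','R','t')]
def ray(n,uv):
    K,D,R,t=info(n); p=cv2.undistortPoints(np.array(uv,float).reshape(-1,1,2),K,D).reshape(-1,2)
    return -R.T@t, np.c_[p,np.ones(len(p))]@R
def onz(n,uv,z):
    o,d=ray(n,uv); return o+d*((z-o[2])/d[:,2])[:,None]
def dep(n,uv,d):
    o,r=ray(n,uv); uv=np.array(uv,int).reshape(-1,2); return o+r*d[uv[:,1],uv[:,0]][:,None]
def proj(n,X):
    K,D,R,t=info(n); return cv2.projectPoints(np.array(X,float).reshape(-1,3),cv2.Rodrigues(R)[0],t,K,D)[0].reshape(-1,2)
E
python3 - <<'E'
from h import *
for n in('scene','top'):
    im,d=grab(n); cv2.imwrite(f'pics/{n}0.png',im); K,D,R,t=info(n); print(n,K.round(1).tolist(),D,(-R.T@t).round(3),R.round(2).tolist())
s=ctrl.get_state(); print(s)
E
```

```text
scene [[417.5, 0.0, 275.8], [0.0, 417.5, 212.3], [0.0, 0.0, 1.0]] [-0.04070676  0.          0.          0.          0.        ] [ 0.978 -0.687  1.052] [[0.8, 0.6, 0.01], [0.45, -0.59, -0.67], [-0.4, 0.54, -0.74]]
top [[518.0, 0.0, 276.0], [0.0, 518.0, 207.3], [0.0, 0.0, 1.0]] [-0.01451029  0.          0.          0.          0.        ] [ 0.397 -0.023  1.919] [[-0.03, -1.0, -0.01], [-1.0, 0.03, -0.06], [0.06, 0.01, -1.0]]
{'time': 0.1, 'joint_positions': array([ 1.29008252,  0.3217779 , -0.07006161,  1.45157089,  0.02258667,
        1.37082869, -0.05690253]), 'qd': array([-0.00040798, -0.00168893,  0.00027459, -0.00256493,  0.00062083,
        0.00011984,  0.0002423 ]), 'joint_torque': array([-1.17961426e-04, -4.92572021e+01, -4.05913275e-01, -3.13397563e+01,
       -6.43356121e-02,  3.95174848e-02,  6.47553725e-05]), 'position': array([ 0.18865862, -0.62147987,  0.22154289]), 'tool_rot': array([-3.10577812e+00, -4.61159909e-01,  5.53595370e-04]), 'ft_force': array([-0.05387242, -0.63540539,  0.10695818]), 'torque': array([ 0.03727559,  0.07157684, -0.03150861]), 'grip_force': 0.0, 'grip_width': 0.9989801326794349}
```

View pics/scene0.png

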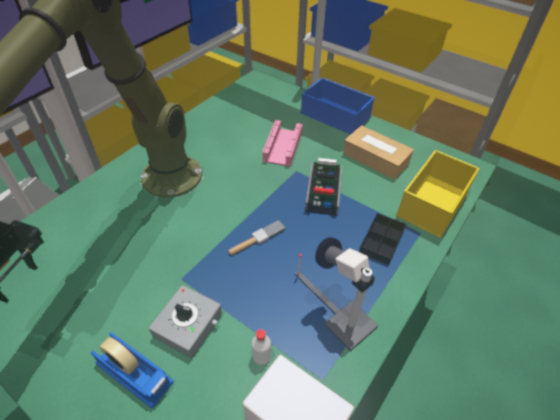

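View pics/top0.png

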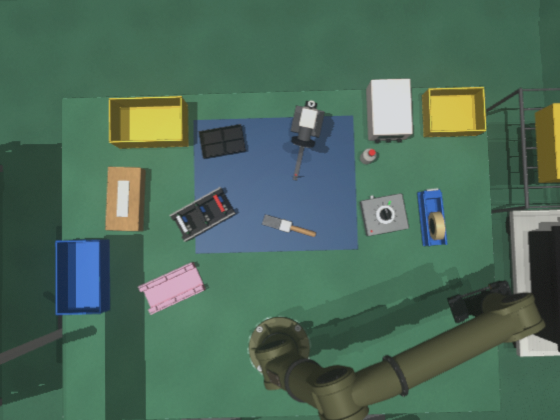

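The scene view shows the dial at (186,313), the rack with the red bar at (323,190), and the camera at (330,252) with its pin at (299,258). In the top view they are at (386,215), (203,214) and (306,120). Next I'll look at enlarged crops.

```bash
python3 - <<'E'
from h import *
a,da=load('scene');b,db=load('top')
def c(im,x,y,w,h): return cv2.resize(im[y:y+h,x:x+w],(400,300),interpolation=cv2.INTER_CUBIC)
m=np.vstack([np.hstack([c(b,356,185,60,45),c(a,150,280,80,60)]),np.hstack([c(b,163,182,80,60),c(b,260,95,80,60*1)])])
m=np.vstack([m]);cv2.imwrite('pics/m1.png',m)
E
```

```text
(no output)
```

View pics/m1.png

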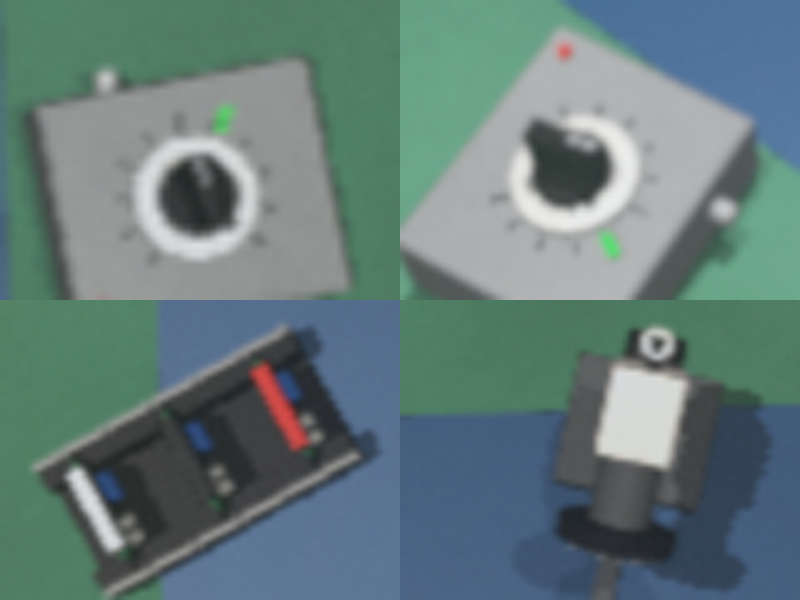

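Dial crops: green mark at top px (390,203), and the bar and pointer are unclear. Zooming with contrast.

```bash
python3 - <<'E'
from h import *
a,da=load('scene');b,db=load('top')
X=[np.mean([grab(n)[0].astype(float) for _ in range(6)],0) for n in('top','scene')]
def c(im,x,y,w,h): return np.clip(cv2.resize(im[y:y+h,x:x+w],(400,400),interpolation=cv2.INTER_CUBIC)*1.4,0,255).astype(np.uint8)
cv2.imwrite('pics/m2.png',np.hstack([c(X[0],371,200,30,30),c(X[1],164,292,40,40)]))
E
```

```text
(no output)
```

View pics/m2.png

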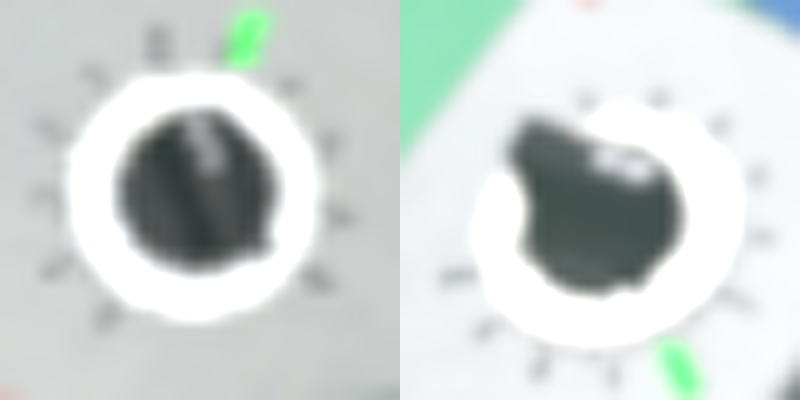

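The white pointer is at the bar's upper end: top crop (197,115)–(212,170), i.e. px (386,209)–(387,213). That is about 18° left of up, and the green mark is about 20° right. Now the numbers.

```bash
python3 - <<'E'
from h import *
(b,db),(a,da)=load('top'),load('scene')
def cc(n,im,msk,box):
    x,y,w,h=box; M=np.zeros(im.shape[:2],np.uint8); M[y:y+h,x:x+w]=msk[y:y+h,x:x+w]; v,u=np.nonzero(M); return np.c_[u,v].astype(float)
def hsv(im): return cv2.cvtColor(im,cv2.COLOR_BGR2HSV)
def tri(p,q):
    o1,r1=ray('top',[p]);o2,r2=ray('scene',[q]);r1,r2=r1[0],r2[0]
    A=np.c_[r1,-r2]; s=np.linalg.lstsq(A,o2-o1,rcond=None)[0]; P,Q=o1+r1*s[0],o2+r2*s[1]; return (P+Q)/2,np.linalg.norm(P-Q)
for n,im,box,ring,wp in(('top',b,(371,195,30,40),(371,200,30,32),(383,207,8,7)),('scene',a,(164,292,60,50),(164,296,40,34),(222,304,1,1))):
    H=hsv(im); g=cc(n,im,cv2.inRange(H,(45,150,120),(75,255,255)),box); g=onz(n,g,.055); print(n,'green',g.mean(0),len(g))
    w=cc(n,im,cv2.inRange(im,(205,205,205),(255,255,255)),ring); e=cv2.fitEllipse(cv2.convexHull(w.astype(np.float32))); print('ring',e, [onz(n,[e[0]],z)[0].round(4) for z in(.055,.062)])
gry=b.mean(2); print(gry[205:228,378:396].astype(int))
np.set_printoptions(suppress=True,precision=4)
for n,im,box in(('top',b,(205,190,30,30)),('scene',a,(305,175,40,30))):
    H=hsv(im); m=cv2.inRange(H,(0,150,100),(8,255,255))|cv2.inRange(H,(172,150,100),(180,255,255)); r=cc(n,im,m,box); rect=cv2.minAreaRect(r.astype(np.float32)); W=onz(n,r,.088); R2=cv2.minAreaRect(W[:,:2].astype(np.float32)*1000); print(n,'red',len(r),rect,R2, cv2.boxPoints(R2).tolist())
b4=[(163+x/5,182+(y-300)/5) for x,y in((33,467),(290,326),(362,456),(105,597))]
P=onz('top',b4,.048); print('rack',P, np.linalg.norm(np.diff(P,axis=0),axis=1))
E
```

```text
Traceback (most recent call last):
  File "h.py", line 14, in onz
    o,d=ray(n,uv); return o+d*((z-o[2])/d[:,2])[:,None]
        ~~~^^^^^^
  File "h.py", line 11, in ray
    K,D,R,t=info(n); p=cv2.undistortPoints(np.array(uv,float).reshape(-1,1,2),K,D).reshape(-1,2)
                       ~~~~~~~~~~~~~~~~~~~^^^^^^^^^^^^^^^^^^^^^^^^^^^^^^^^^^^^^^^^
cv2.error: OpenCV(4.12.0) /io/opencv/modules/calib3d/src/undistort.dispatch.cpp:347: error: (-215:Assertion failed) CV_IS_MAT(_src) && CV_IS_MAT(_dst) && (_src->rows == 1 || _src->cols == 1) && (_dst->rows == 1 || _dst->cols == 1) && _src->cols + _src->rows - 1 == _dst->rows + _dst->cols - 1 && (CV_MAT_TYPE(_src->type) == CV_32FC2 || CV_MAT_TYPE(_src->type) == CV_64FC2) && (CV_MAT_TYPE(_dst->type) == CV_32FC2 || CV_MAT_TYPE(_dst->type) == CV_64FC2) in function 'cvUndistortPointsInternal'
```

```bash
python3 - <<'E'
from h import *
a,_=load('scene');b,_=load('top')
def c(im,x,y,w,h): return cv2.resize(im[y:y+h,x:x+w],(400,600),interpolation=cv2.INTER_CUBIC)
cv2.imwrite('pics/m3.png',np.hstack([c(b,274,95,60,90),c(a,290,235,80,120)]))
E
```

```text
(no output)
```

View pics/m3.png

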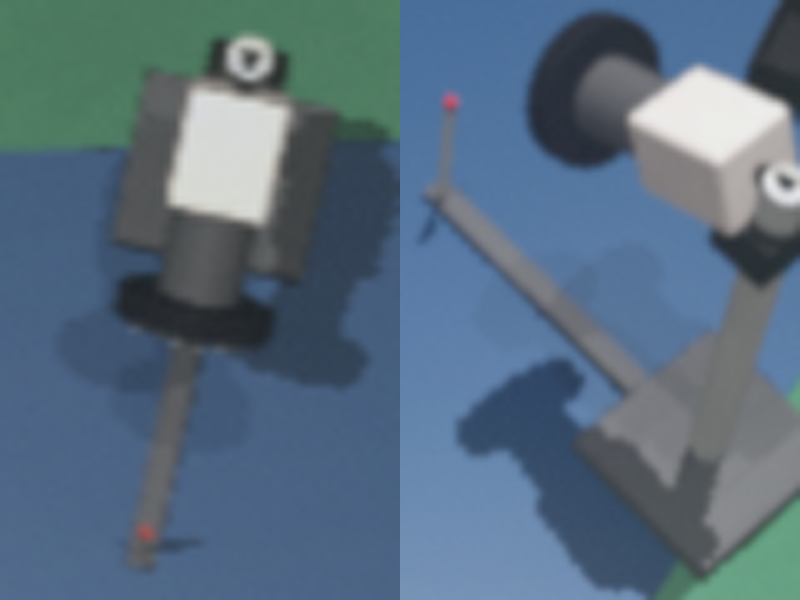

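Camera crops: the red pin tip is at top (296.0,175.0) and scene (300.4,255.2). The table bar runs from top (301,148) to (295,180) and from scene (296.4,273) to (337,313).

```bash
cat > m.py <<'E'
from h import *
np.set_printoptions(suppress=True,precision=4,linewidth=150)
(b,db),(a,da)=load('top'),load('scene')
def cc(msk,box):
    x,y,w,h=box; v,u=np.nonzero(msk[y:y+h,x:x+w]); return np.c_[u+x,v+y].astype(float)
hsv=lambda im: cv2.cvtColor(im,cv2.COLOR_BGR2HSV)
def tri(p,q):
    o1,r1=ray('top',[p]);o2,r2=ray('scene',[q]);r1,r2=r1[0],r2[0]
    s=np.linalg.lstsq(np.c_[r1,-r2],o2-o1,rcond=None)[0]; P,Q=o1+r1*s[0],o2+r2*s[1]; return (P+Q)/2,np.linalg.norm(P-Q)
if __name__=='__main__':
  for n,im,box,ring in(('top',b,(371,195,30,40),(371,200,30,32)),('scene',a,(164,292,60,50),(164,296,40,34))):
    g=cc(cv2.inRange(hsv(im),(45,120,150),(75,255,255)),box); print(n,'green',len(g), len(g) and onz(n,g,.055).mean(0))
    if len(g)==0: print(hsv(im)[200:206,387:394].tolist())
    w=cc(cv2.inRange(im,(190,190,190),(255,255,255)),ring); e=cv2.fitEllipse(cv2.convexHull(w.astype(np.float32)))
    print('ring',e,[onz(n,[e[0]],z)[0] for z in(.055,.062)])
  print(b.mean(2)[205:226,378:396].astype(int))
  for n,im,box in(('top',b,(205,190,30,30)),('scene',a,(305,175,40,30))):
    H=hsv(im); m=cv2.inRange(H,(0,150,90),(8,255,255))|cv2.inRange(H,(172,150,90),(180,255,255)); r=cc(m,box); W=onz(n,r,.088)
    print(n,'red',len(r),r.mean(0),cv2.minAreaRect(W[:,:2].astype(np.float32)*1000))
  P=onz('top',[(163+x/5,182+(y-300)/5) for x,y in((33,467),(290,326),(362,456),(105,597))],.048)
  D=np.diff(np.vstack([P,P[:1]]),axis=0);print('rack',P.mean(0),np.linalg.norm(D,axis=1),np.degrees(np.arctan2(D[:,1],D[:,0])))
  print('pin',tri((296.05,174.95),(300.4,255.2)),onz('top',[(296.05,174.95)],.1),onz('scene',[(300.4,255.2)],.1))
  for n,l in(('top',[(301,148.25),(295,180)]),('scene',[(337,313),(296.4,273)])):
    Q=onz(n,l,.008); d=Q[0]-Q[1]; print('bar',n,Q,np.degrees(np.arctan2(d[1],d[0])))
E
python3 m.py
```

```text
top green 2 [ 0.516  -0.4124  0.055 ]
ring ((385.0572204589844, 214.14834594726562), (17.112585067749023, 17.88616180419922), 162.65353393554688) [array([ 0.4744, -0.3966,  0.055 ]), array([ 0.4741, -0.3952,  0.062 ])]
scene green 6 [ 0.5144 -0.4089  0.055 ]
ring ((184.4644317626953, 314.2298583984375), (22.248422622680664, 26.73012924194336), 66.09833526611328) [array([ 0.4708, -0.3906,  0.055 ]), array([ 0.4744, -0.3927,  0.062 ])]
[[135 147 153 162 160 159 167 177 172 167 165 156 148 147 142 144 147 147]
 [136 149 173 198 211 211 212 212 212 211 206 184 161 148 129 134 146 147]
 [151 177 203 213 213 207 201 199 197 198 208 211 197 170 148 144 145 146]
 [181 207 212 209 190 160 135 131 117 119 171 205 213 203 175 151 146 145]
 [202 214 200 176 134  83  75 112 103  71  97 165 205 212 195 164 146 141]
 [213 212 176 117  67  45  60  97 106  77  58  94 165 205 211 187 151 127]
 [215 198 142  73  48  42  48  70 103  92  55  56 102 174 209 209 169 131]
 [213 179 112  65  50  43  42  60  96  86  53  51  72 139 195 210 176 145]
 [212 160  83  59  53  46  42  50  64  63  51  51  60 113 185 
[... 880 characters left out ...]
147 146 148 148 148 147 147 146]]
top red 52 [218.4615 202.5769] ((529.6964111328125, 197.69786071777344), (60.61914825439453, 11.09420108795166), 25.329805374145508)
scene red 70 [323.8714 189.8429] ((528.514892578125, 199.13487243652344), (62.960105895996094, 17.70694923400879), 28.24159812927246)
rack [0.4922 0.2617 0.048 ] [0.2124 0.1083 0.2116 0.1081] [ -62.688  -152.3461  117.2614   28.0374]
pin (array([ 0.6215, -0.0777,  0.1019]), np.float64(0.0055865608210677285)) [[ 0.6195 -0.0794  0.1   ]] [[ 0.6229 -0.0747  0.1   ]]
bar top [[ 0.73   -0.1036  0.008 ]
 [ 0.612  -0.0778  0.008 ]] -12.300286435686225
bar scene [[ 0.7828 -0.1187  0.008 ]
 [ 0.6163 -0.0772  0.008 ]] -14.010659786975197
```

```bash
cat > g.py <<'E'
from h import *
np.set_printoptions(suppress=True,precision=4,linewidth=150)
def Rt(xh,tilt=0):  # tool down, x heading xh deg; tilt about tool x
    x=np.array([np.cos(np.radians(xh)),np.sin(np.radians(xh)),0]); z=np.array([0,0,-1.]); return np.c_[x,np.cross(z,x),z]@Ro.from_euler('x',tilt).as_matrix()
def go(p,R):
    s=ctrl.get_state(); C=Ro.from_rotvec(s['tool_rot']).as_matrix()
    print('t',s['time'],'pos',s['position'],'xhead',np.degrees(np.arctan2(C[1,0],C[0,0])),'F',s['ft_force'],'w',s['grip_width']*87,'gf',s['grip_force'],'q',s['joint_positions'])
    print('shift mm',C.T@(np.array(p)-s['position'])*1000,'turn deg',np.degrees(Ro.from_matrix(C.T@R).as_rotvec()))
E
python3 -c "
from g import *
go((.4742,-.3945,.16),Rt(14.5))"
```

```text
t 0.7 pos [ 0.1888 -0.622   0.2226] xhead 16.88846598992107 F [0.1235 0.1373 0.4407] w 86.97677639984995 gf 0.0 q [ 1.2901  0.321  -0.0701  1.4505  0.0226  1.3708 -0.0569]
shift mm [ 339.144  -134.7804   62.5926] turn deg [0.006  0.0012 2.3885]
```

```bash
python3 -m handwheel '[[0.06,0.034,-0.0135,0,0,0,0.4],[0.06,0.034,-0.0135,0,0,0,0.4],[0.06,0.034,-0.0135,0,0,0,0.4],[0.06,0.034,-0.0135,0,0,0,0.4],[0.06,0.034,-0.0135,0,0,0,0.4],[0.06,0.034,-0.0135,0,0,0,0.4],[0.06,0.034,-0.0135,0.015,0,0,0],[0.06,0.034,-0.0135,0.015,0,0,0],[0.06,0.034,-0.0135,0.015,0,0,0],[0.06,0.033,-0.0135,0.0176,0,0,0],[0.06,0,0,0,0,0,0],[0.06,0,0,0,0,0,0]]' 15; python3 -c "
from g import *
go((.4742,-.3945,.075),Rt(14.5))"
```

```text
time: 2.2
position: [0.4796, -0.4029, 0.1601]
tool_rot: [3.116, 0.396, -0.001]
ft_force: [0.2, -0.5, -0.4]
grip_width: 0.691
grip_force: 0.0
t 2.2 pos [ 0.4796 -0.4029  0.1601] xhead 14.470868734571193 F [ 0.1758 -0.5067 -0.3515] w 60.099300590738935 gf 0.0 q [ 0.8707  0.3193 -0.2637  1.5883  0.0875  1.2454 -0.7265]
shift mm [-3.0657 -9.5092 85.1156] turn deg [ 0.0386  0.0392 -0.0291]
```

```bash
python3 -m handwheel '[[0.06,-0.003,-0.0095,0.028,0,0,0],[0.06,0,0,0.028,0,0,0],[0.06,0,0,0.028,0,0,0],[0.06,0,0,0,0,0,0],[0,0,0,0,0,0,0],[0,0,0,0,0,0,0],[0,0,0,0,0,0,0],[0,0,0,0,0,0,0],[0,0,0,0,0,0,0],[0,0,0,0,0,0,0]]' 15; python3 -c "
from g import *
go((.4742,-.3945,.075),Rt(14.5))"
```

```text
time: 3.45
position: [0.4747, -0.394, 0.076]
tool_rot: [3.116, 0.396, -0.0]
ft_force: [0.6, 0.1, 0.3]
grip_width: 0.157
grip_force: 15.0
t 3.45 pos [ 0.4747 -0.394   0.076 ] xhead 14.48931289616596 F [0.6292 0.0891 0.3206] w 13.671339565502986 gf 14.999822506215423 q [ 0.8639  0.3735 -0.2611  1.6965  0.1071  1.0853 -0.7479]
shift mm [-0.6648  0.3954  1.0463] turn deg [ 0.0267  0.004  -0.0107]
```

```bash
python3 -m handwheel '[[0,0,0,0,0,0,6],[0,0,0,0,0,0,6],[0,0,0,0,0,0,6],[0,0,0,0,0,0,6],[0,0,0,0,0,0,6],[0,0,0,0,0,0,6],[0,0,0,0,0,0,0],[0,0,0,0,0,0,0]]'; python3 -m handwheel '[[0.06,0,0,0,0,0,0],[0.06,0,0,0,0,0,0],[0.06,0,0,0,0,0,0],[0.06,0,0,-0.04,0,0,0],[0.06,0,0,-0.06,0,0,0],[0.06,0,0,-0.02,0,0,0],[0.06,-0.06,0.03,0,0,0,0],[0.06,-0.06,0.03,0,0,0,0],[0.06,0,0,0,0,0,0]]'; python3 - <<'E'
from g import *
go((.529,.198,.2),Rt(27.6))
X=[np.mean([grab(n)[0].astype(float) for _ in range(4)],0) for n in('top','scene')]
def c(im,x,y,w,h): return np.clip(cv2.resize(im[y:y+h,x:x+w],(400,400),interpolation=cv2.INTER_CUBIC)*1.4,0,255).astype(np.uint8)
cv2.imwrite('pics/m4.png',np.hstack([c(X[0],371,200,30,30),c(X[1],164,292,40,40)]))
E
```

```text
time: 4.45
position: [0.4747, -0.3948, 0.076]
tool_rot: [3.085, -0.584, 0.001]
ft_force: [0.7, -3.4, -1.6]
grip_width: 0.163
grip_force: 15.0
time: 5.58
position: [0.3445, -0.4061, 0.1953]
tool_rot: [3.084, -0.598, -0.005]
ft_force: [0.6, 0.4, 0.4]
grip_width: 0.693
grip_force: 0.0
t 5.575 pos [ 0.3445 -0.4061  0.1953] xhead -21.95609335978031 F [0.6497 0.3717 0.4028] w 60.2601051226432 gf 0.0 q [ 0.9182  0.0946 -0.1086  1.7757  0.013   1.2744 -1.1477]
shift mm [ -54.7387 -629.2905   -5.099 ] turn deg [ -0.0282   0.1929 -49.556 ]
```

View pics/m4.png

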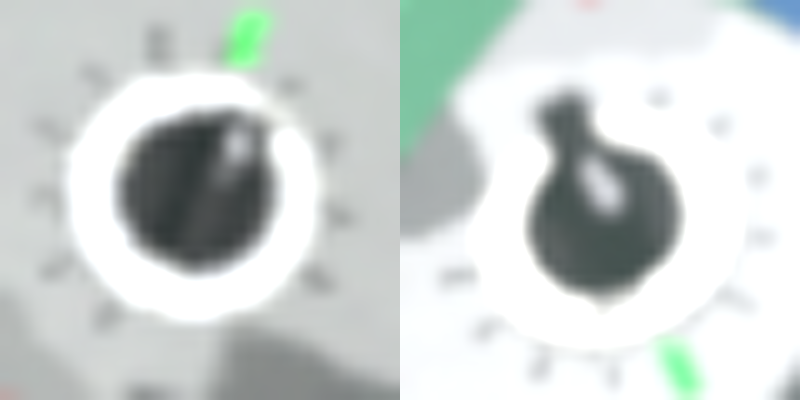

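The pointer is now at top crop (242,130)–(228,175), aimed at the green mark at (248,40). I'll check that numerically.

```bash
python3 - <<'E'
from g import *
for n,bx,rb in(('top',(386,198,10,8),(371,200,30,32)),('scene',(226,0,1,1),0)):
    if n=='scene': bx=(227-0,0,1,1)
    im=np.mean([grab(n)[0].astype(float) for _ in range(4)],0)
    x,y,w,h=(385,197,12,10) if n=='top' else (226-2,322,12,14)
    if n=='scene': x,y,w,h=164+24,292+31,14,12
    p=im[y:y+h,x:x+w]; g=np.clip(p[...,1]-p[...,[0,2]].max(2)-15,0,None); v,u=np.mgrid[y:y+h,x:x+w]
    c=[(u*g).sum()/g.sum(),(v*g).sum()/g.sum()]; G=onz(n,[c],.055)[0]
    # pointer: bright pixels in the black disc, on plane .099
    C=proj(n,[[.4745,-.3942,.099]])[0]
    x0,y0=int(round(C[0]))-6,int(round(C[1]))-6; q=im[y0:y0+13,x0:x0+13].mean(2); v,u=np.mgrid[y0:y0+13,x0:x0+13]
    print(n,c,G,'green heading',np.degrees(np.arctan2(G[1]+.3942,G[0]-.4745)),'C',C,proj(n,[[.4745+.02*np.cos(np.radians(a)),-.3942+.02*np.sin(np.radians(a)),.099] for a in(-15,-22,-29)]).tolist()); print(x0,y0); print(q.astype(int))
E
```

```text
top [np.float64(389.0530066815145), np.float64(202.36258351893096)] [ 0.5164 -0.4126  0.055 ] green heading -23.69246379991235 C [386.8732 213.5492] [[388.1300853813715, 208.0189492583929], [388.7980876013572, 208.22105982747885], [389.4374519647213, 208.50257086144126]]
381 208
[[211 202 192 157 124 120 107 103 137 150 168 166 151]
 [178 129  93  74  57  54  59  94 103 103 148 174 162]
 [118  70  52  48  42  41  67 128 117  92 172 207 186]
 [ 76  55  51  45  40  44  70 124 111  91 168 209 210]
 [ 65  55  50  43  39  51  75  88  72  70 138 195 211]
 [ 58  52  48  43  40  54  72  68  51  59 117 186 211]
 [ 57  52  47  41  45  53  56  51  47  59 117 187 212]
 [ 58  51  44  40  49  54  52  48  49  63 123 189 212]
 [ 62  48  42  42  52  56  51  47  51  76 150 201 212]
 [ 80  49  41  45  52  54  48  48  60 105 179 212 209]
 [123  79  53  51  53  53  50  61  97 156 201 213 194]
 [187 148 112  81  63  73  85 115 160 198 213 208 175]
 [215 211 191 154 133 142 156 189 211 214 210 183 143]]
scene [np.float64(191.51036924633283), np.float64(328.5359129994942)] [ 0.5145 -0.409   0.055 ] green he
[... 193 characters left out ...]
03  86  88 118 161 187 194 195 193 183]
 [171 141  96  74  70  73 105 163 203 217 219 218 211]
 [175 149 100  70  68  71  95 154 204 225 231 233 232]
 [182 168 125  79  68  69  81 123 173 202 214 224 231]
 [196 194 159  98  68  69  76  92 121 147 165 184 199]
 [215 217 188 118  69  73  91 101  89  89  99 115 134]
 [227 220 184 112  66  80 115 132 105  77  70  73  81]
 [227 203 151  86  62  81 122 148 135 101  75  69  72]
 [218 174 107  65  59  71 107 143 153 132  91  70  70]
 [202 140  76  58  57  62  86 127 153 142  97  69  69]
 [182 112  65  58  57  59  71 103 129 124  90  67  67]
 [165  93  65  60  59  58  61  74  89  89  72  61  64]
 [157  86  68  64  59  58  58  60  63  63  60  58  62]]
```

```bash
python3 -m handwheel '[[0.045,-0.005,-0.057,0,0,0,0],[0.045,-0.005,-0.057,0,0,0,0],[0.045,-0.005,-0.057,0,0,0,0],[0.045,-0.005,-0.057,0,0,0,0],[0.045,-0.005,-0.057,0,0,0,0],[0.045,-0.005,-0.057,0,0,0,0],[0.045,-0.005,-0.057,0,0,0,0],[0.045,-0.005,-0.057,0,0,0,0],[0.045,-0.005,-0.057,0,0,0,0],[0.045,-0.005,-0.057,0,0,0,0],[0.045,-0.005,-0.057,0,0,0,0],[0.045,0,0,0,0,0,0]]'; python3 -m handwheel '[[0.045,0,0,0,0,0,-10],[0.045,0,0,0,0,0,-10],[0.045,0,0,0,0,0,-10],[0.045,0,0,0,0,0,-10],[0.045,0,0,0,0,0,-9.5],[0.045,0,0,0,0,0,0]]'; python3 - <<'E'
from g import *
go((.529,.198,.2),Rt(27.6))
E
```

```text
time: 7.88
position: [0.5281, 0.2046, 0.1958]
tool_rot: [-3.085, 0.573, 0.003]
ft_force: [-0.0, -0.6, 0.1]
grip_width: 0.517
grip_force: 0.0
time: 8.62
position: [0.529, 0.1973, 0.1958]
tool_rot: [3.049, 0.754, -0.0]
ft_force: [0.5, 0.5, 0.3]
grip_width: 0.516
grip_force: 0.0
t 8.625 pos [0.529  0.1973 0.1958] xhead 27.798397742597633 F [0.5101 0.4725 0.2543] w 44.883837068497904 gf 0.0 q [ 0.3383  0.2479 -0.855   1.6804  0.1941  1.3021 -1.6392]
shift mm [ 0.2675 -0.6136 -4.1583] turn deg [0.0484 0.0304 0.1984]
```

```bash
python3 -m handwheel '[[0.045,0,0,0.033,0,0,0],[0.045,0,0,0.033,0,0,0],[0.045,0,0,0.033,0,0,0],[0.045,0,0,0.02,0,0,0],[0.045,0,0,0.013,0,0,0],[0.045,0,0,0,0,0,0],[0.0,0,0,0,0,0,0],[0.0,0,0,0,0,0,0],[0.0,0,0,0,0,0,0],[0.0,0,0,0,0,0,0]]' 25; python3 - <<'E'
from g import *
go((.529,.198,.2),Rt(27.6))
E
```

```text
time: 9.88
position: [0.5291, 0.1988, 0.0642]
tool_rot: [3.048, 0.76, 0.001]
ft_force: [0.9, 0.5, 0.5]
grip_width: 0.145
grip_force: 0.0
t 9.875 pos [0.5291 0.1988 0.0642] xhead 27.98441110633271 F [0.8616 0.4639 0.5184] w 12.617500486906453 gf 0.0 q [ 0.2769  0.3863 -0.8067  1.8206  0.3159  1.0681 -1.7301]
shift mm [  -0.389     0.7117 -135.8431] turn deg [ 0.0108 -0.0176  0.3844]
```

```bash
python3 -m handwheel '[[0,0,0,0,0,0,0],[0,0,0,0,0,0,0],[0,0,0,0,0,0,0],[0,0,0,-0.01,0,0,0],[0,0,0,-0.01,0,0,0],[0,0,0,-0.02,0,0,0],[0,0,0,-0.02,0,0,0],[0,0,0,-0.03,0,0,0],[0,0,0,-0.03,0,0,0],[0,0,0,-0.03,0,0,0],[0,0,0,0,0,0,0],[0,0,0,0,0,0,0]]' 30; python3 - <<'E'
from g import *
go((.529,.198,.2),Rt(27.6))
for n in('top','scene'): cv2.imwrite(f'pics/{n}5.png',grab(n)[0])
a,_=load('scene');b,_=load('top')
c=lambda im,x,y:cv2.resize(im[y:y+90,x:x+80],(400,450),interpolation=cv2.INTER_CUBIC)
cv2.imwrite('pics/m5.png',np.hstack([c(b,175,165),c(a,285,105)]))
E
```

```text
time: 11.38
position: [0.5286, 0.1984, 0.2136]
tool_rot: [3.048, 0.76, -0.001]
ft_force: [-0.5, 0.3, -1.7]
grip_width: 0.137
grip_force: 29.9
t 11.375 pos [0.5286 0.1984 0.2136] xhead 27.987588208900434 F [-0.5414  0.3232 -1.6648] w 11.884433993664938 gf 29.862332000629976 q [ 0.344   0.2358 -0.862   1.6559  0.1839  1.3351 -1.63  ]
shift mm [ 0.129   0.5508 13.6371] turn deg [0.0275 0.037  0.3876]
```

View pics/m5.png

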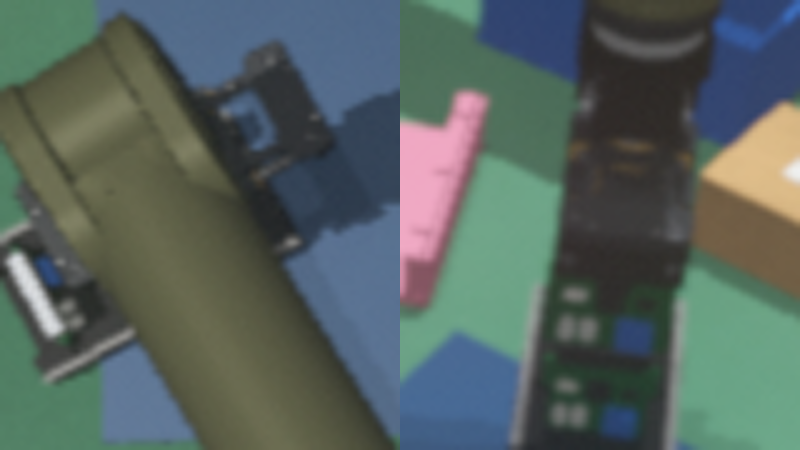

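The board is held (weight 1.7 N, opening 12 mm), with the component side (crop (600,330)) facing the scene camera. Next: move towards the focus, yaw, then tilt.

```bash
cat >> g.py <<'E'
RF=Rt(76.8,-.4); FOC=np.array([.6212,-.0772,.170]); bx,bz=RF[:,1],-RF[:,2]
TF=FOC-.0015*bx+.016*bz
E
python3 -c "
from g import *
go((.53,-.05,.24),Rt(76.8)); print(TF,bx,bz)"
```

```text
t 11.475 pos [0.5282 0.1983 0.2128] xhead 27.99055176087346 F [-0.9543 -0.664  -1.6062] w 11.384079267801958 gf 29.862451928202063 q [ 0.3438  0.2369 -0.8618  1.6567  0.1839  1.3351 -1.63  ]
shift mm [-115.0365  220.0835  -27.0452] turn deg [ -0.0662   0.1085 -48.8094]
[ 0.6138 -0.0755  0.1842] [ 0.8967 -0.2103  0.3894] [-0.3791  0.0889  0.9211]
```

```bash
python3 -m handwheel '[[0,0,0,-0.014,0,0,0],[0,0,0,-0.014,0,0,0],[0,-0.0144,0.0275,0,0,0,0],[0,-0.0144,0.0275,0,0,0,0],[0,-0.0144,0.0275,0,0,0,0],[0,-0.0144,0.0275,0,0,0,0],[0,-0.0144,0.0275,0,0,0,0],[0,-0.0144,0.0275,0,0,0,0],[0,-0.0144,0.0275,0,0,0,0],[0,-0.0144,0.0275,0,0,0,0],[0,0,0,0,0,0,0]]'; python3 -m handwheel '[[0,0,0,0,0,0,-7],[0,0,0,0,0,0,-7],[0,0,0,0,0,0,-7],[0,0,0,0,0,0,-7],[0,0,0,0,0,0,-7],[0,0,0,0,0,0,-7],[0,0,0,0,0,0,-6.8],[0,0,0,0,-5.7,0,0],[0,0,0,0,-5.7,0,0],[0,0,0,0,-5.7,0,0],[0,0,0,0,-5.8,0,0],[0,0,0,0,0,0,0]]'; python3 -c "
from g import *
go(TF,RF)"
```

```text
time: 12.85
position: [0.5307, -0.0528, 0.2426]
tool_rot: [3.049, 0.752, 0.0]
ft_force: [0.1, 0.2, -1.0]
grip_width: 0.133
grip_force: 29.9
time: 14.35
position: [0.5289, -0.048, 0.2417]
tool_rot: [2.198, 1.745, 0.35]
ft_force: [0.1, 0.2, -2.3]
grip_width: 0.132
grip_force: 29.9
t 14.35 pos [ 0.5289 -0.048   0.2417] xhead 76.87802779968503 F [ 0.065   0.1777 -2.2987] w 11.512602850654355 gf 29.864520712872036 q [ 0.7944 -0.2768 -0.6858  2.0267 -0.1476  0.937  -0.0722]
shift mm [-7.3073 59.5157 87.5894] turn deg [-0.059   0.0964  0.1254]
```

```bash
python3 -m handwheel '[[0,-0.001,0.005,0.011,0,0,0],[0,-0.001,0.005,0.011,0,0,0],[0,-0.001,0.005,0.011,0,0,0],[0,-0.001,0.005,0.011,0,0,0],[0,-0.001,0.005,0.011,0,0,0],[0,-0.001,0.005,0.011,0,0,0],[0,-0.001,0.005,0.011,0,0,0],[0,0,0.005,0.0105,0,0,0],[0,0,0,0,0,0,0],[0,0,0,0,0,0,0]]'; python3 - <<'E'
from g import *
go(TF,RF)
for n in('top','scene'): grab(n)
a,_=load('scene');b,_=load('top')
c=lambda im,x,y:cv2.resize(im[y:y+90,x:x+80],(400,450),interpolation=cv2.INTER_CUBIC)
cv2.imwrite('pics/m6.png',np.hstack([c(b,265,105),c(a,275,205)]))
E
```

```text
time: 15.6
position: [0.5979, -0.0725, 0.1769]
tool_rot: [2.2, 1.744, 0.353]
ft_force: [0.2, -0.1, -0.6]
grip_width: 0.137
grip_force: 29.9
t 15.6 pos [ 0.5979 -0.0725  0.1769] xhead 76.79682977108406 F [ 0.1771 -0.0622 -0.5602] w 11.91763113615537 gf 29.8646852967795 q [ 0.8299 -0.0048 -0.7891  1.9763  0.1     0.7782 -0.2477]
shift mm [ 0.7202 17.688  -0.388 ] turn deg [-0.0261 -0.0031 -0.0048]
```

View pics/m6.png

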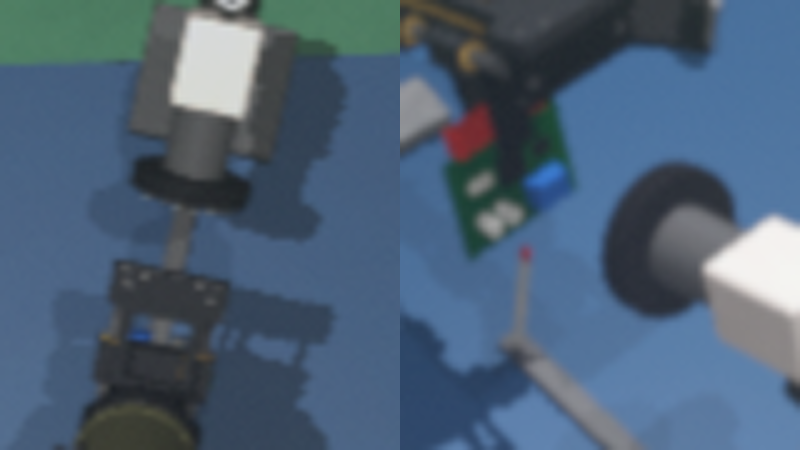

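The board sits in front of the lens with the bar up: scene board corners at about (289,256), (310,241) and (304,225). Next I'll compare these with the predicted projections and check the lens position.

```bash
python3 - <<'E'
from g import *
s=ctrl.get_state(); C=Ro.from_rotvec(s['tool_rot']).as_matrix(); M=np.c_[C[:,1],C[:,0],-C[:,2]]; o=s['position']-.056*M[:,2]
print('corners LL,LR,UR,UL crop px',((proj('scene',[o+M@v for v in([.0015,-.04,0],[.0015,.04,0],[.0015,.04,.064],[.0015,-.04,.064])])-[275,205])*5+[400,0]).round(0).tolist())
L=FOC+.1*bx; x=np.array([np.cos(np.radians(76.8)),np.sin(np.radians(76.8)),0])
for n,off,sh in(('top',(265,105),0),('scene',(275,205),400)):
    print(n,'ring y-,y+,z+,z-',((proj(n,[L-.04*x,L+.04*x,L+.04*bz,L-.04*bz])-off)*5+[sh,0]).round(0).tolist())
E
```

```text
corners LL,LR,UR,UL crop px [[469.0, 262.0], [575.0, 188.0], [552.0, 94.0], [441.0, 167.0]]
top ring y-,y+,z+,z- [[243.0, 205.0], [125.0, 181.0], [181.0, 205.0], [187.0, 180.0]]
scene ring y-,y+,z+,z- [[599.0, 279.0], [712.0, 197.0], [642.0, 173.0], [671.0, 299.0]]
```

```bash
python3 -m handwheel '[[0,-0.001,0.004,0,0,0,0],[0,0,0.004,0,0,0,0],[0,0,0.004,0,0,0,0],[0,0,0.004,0,0,0,0],[0,0,0.002,0,0,0,0],[0,0,0,0,0,0,0],[0,0,0,0,0,0,0],[0,0,0,0,0,0,0],[0,0,0,0,0,0,0]]'; python3 - <<'E'
from g import *
go(TF,RF)
for n in('top','scene'): grab(n)
a,_=load('scene');b,_=load('top')
c=lambda im,x,y:cv2.resize(im[y:y+90,x:x+80],(400,450),interpolation=cv2.INTER_CUBIC)
cv2.imwrite('pics/m7.png',np.hstack([c(b,265,105),c(a,275,205)]))
E
```

```text
time: 16.82
position: [0.6137, -0.0774, 0.1839]
tool_rot: [2.2, 1.743, 0.353]
ft_force: [0.3, 1.3, -2.0]
grip_width: 0.133
grip_force: 29.9
t 16.825 pos [ 0.6137 -0.0774  0.1839] xhead 76.79102938894032 F [ 0.2611  1.3015 -1.9696] w 11.58815060879884 gf 29.86469863622915 q [ 0.8236  0.0338 -0.7902  1.9334  0.1382  0.7957 -0.2694]
shift mm [ 1.8532 -0.2379 -0.4089] turn deg [-0.0213  0.0145 -0.0036]
```

View pics/m7.png

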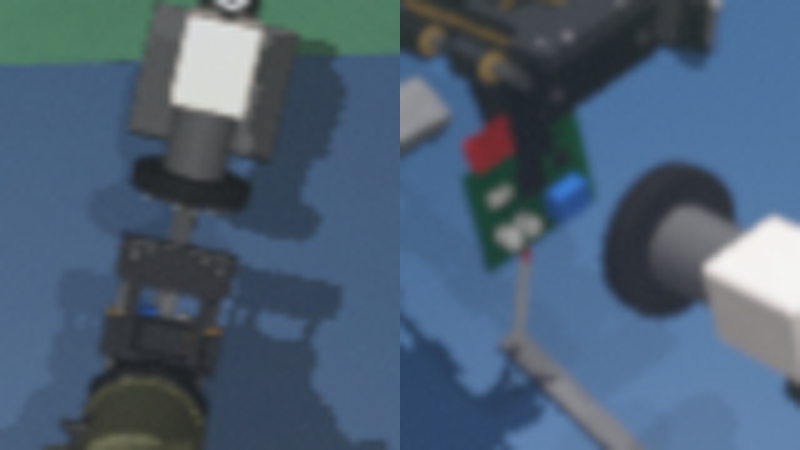

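The board stands clear above the pin, facing the lens (scene crop (530,190)), with no contact with the stand. Handing in.

```bash
python3 -c "
from bench import ctrl
print(ctrl.close_job())"
```

```text
the job is handed in; nothing more can be done
None
```

I turned the dial to the green mark (within about 2° by image), and the job is handed in with the red-barred board held still at the camera focus at about 17 s; no verdict came back.

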